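# Press the cover into a solar road stud on the bench press

### The job

Push the press's guard door shut until it seats on its catch, then pull the hand lever down until the stud's cover is pressed fully home, keep it firmly pressed for a second without leaning so hard that the cover cracks, and ease the lever slowly back up to its rest instead of letting it fly. Leave the guard shut, the lever up and the other things on the bench where they are.

Things in the scene. Friction and masses are not known exactly. Their poses are not given: they have to be found in the camera images.
- press: Grey hand-lever bench press fixed to the bench. Origin on the bench straight under the ram; x points from the door side to the column at the back, y to the lever side. Base 270 x 220 x 22 mm (x -115 to +155). Column 50 x 65 mm at x +80 to +130, 282 mm tall. Pedestals under the stud differ in height by up to 15 mm, so where the cover seats (lever at about 0.5 to 0.85 rad) must be felt.
- head_front (a point): Middle of the front (-x) face of the press's head: head 65 mm wide, 75 mm high, x -25 to +130 mm, z 185 to 260 mm.
- catch_top (a point): Top of the catch post (12 mm square, 172 mm tall) just outside the door's free edge; the catch ball, 12 mm, sticks out of it towards the door 29 mm lower.
- lever (a joint): Hand lever at the press's +y side, axis along the press's y, 220 mm from axis to grip axis. 0 = up at rest (pointing to the press's -x, 0.60 rad above level), grows as the grip comes down, stops at 1.0 rad; drives the ram down 50 mm per rad. A spring drives it up (4 N at the grip at rest, 7 N at full stroke); let go, it flies back. Over 1 rad/s upwards is too fast.
- lever_grip (a point): Middle of the lever's grip: black bar, 22 mm diameter, 105 mm long along the press's y. Total push on it: about 10 N while the cover goes in, then rising steeply (0.7 N per mm) once the cover is home; 13 to 20 N is a firm press, about 27 N cracks the cover.
- lever_hinge (a point): Lever's hinge axis, level with the lever's arm (the grip's middle lies 45 mm further along the press's +y).
- door (a joint): Guard door, clear panel in an aluminium frame, 165 mm wide, 130 mm high (z 30 to 160 mm), 10 mm thick, across the press's -x side. Upright hinge at its -y edge; 0 = shut, grows as its free edge swings out to the press's -x, up to 1.5 rad. Near 0.12 rad it meets a sprung ball catch (about 10 N at the free edge) and must be pushed over it to 0; then it stays shut.
- door_hinge (a point): Door's hinge axis, at mid height of the door.
- door_edge (a point): Middle of the door's free upright edge.
- cover (a joint): Round stud cover (94 mm) under the ram, in its housing: 0 = 8 mm proud as started, 0.008 = fully home. Stiff push fit, stays where it is pushed.
- nose (a joint): Rubber nose on the ram, 52 mm diameter, on a stiff spring: compression in m, 0 = relaxed, 15 N per mm. About 0.0015 is reached while the cover is going in; a firm press on a seated cover is 0.002 to 0.006; the cover cracks at 0.0065.
- stud_a: Finished road stud, 104 mm round, 47 mm tall, loose; origin at its underside. Leave alone.
- stud_b: Finished road stud, the same, loose. Leave alone.
- driver: Screwdriver lying on the bench. Leave alone.

How it is judged (in metres and radians):
On the way, in this order (a step that is already met when the one before it is completed fails the run):
1. the guard door is shut on its catch (value of joint door below 0.035 rad), for 0.3 s.
2. with the guard shut the cover is fully home and kept firmly pressed (value of joint cover above 0.007 m and value of joint nose above 0.0018 m and value of joint door below 0.035 rad), for 0.7 s.
3. the lever is back up at its rest (value of joint lever below 0.06 rad), for 0.2 s.
At the end, for the whole second after the job is handed in: Guard door shut on its catch (under 0.035 rad), cover home (at least 7 of 8 mm in), lever back up (within 0.06 rad of rest), nose clear of the cover (value of joint door below 0.035 rad and value of joint cover above 0.007 m and value of joint lever below 0.06 rad and value of joint nose below 0.001 m); the robot touches nothing.
It fails at once if the lever is pulled while the guard is open (value of joint lever above 0.3 rad and value of joint door above 0.1 rad).
It fails at once if the lever flies back up (faster than 1 rad/s) (velocity of joint lever below -1 rad/s).
It fails at once if the cover is pressed so hard that it cracks (value of joint nose above 0.0065 m).
It fails at once if a bystander is moved by more than 30 mm (distance of any of stud_a, stud_b, driver from where it was at the start of the episode above 0.03 m).
It also fails if it takes over 72 s, if anything falls off the work surface, if the arm or the gripper's body presses on something with over 40 N, if the wrist force passes 120 N, or if a joint passes its speed limit or range.

### The arm

A 6-joint arm with a two-finger parallel gripper is mounted at the origin on the work surface. World frame = base frame: x ahead of the robot, y to its left, z up, the work surface at z = 0. Lengths are in mm, angles in rad, forces in N, time in s.
With the tool pointing down it reaches from about 275 to 825 mm from the base axis. Payload 4.9 kg.
Tool frame: the origin (TCP) lies at the very end of the fingers, on their centre line; the grasp point (between the pads) lies 19 mm behind it; z points along the fingers, y is the line along which they close (so a half turn about z gives the same grasp; the last joint's range is limited). The gripper opens to 85 mm and grips with 20 to 120 N. Pads are 22 mm wide; open, the fingers measure 114 mm over their backs; the gripper's body (76 mm by 85 mm) begins 54 mm behind the grasp point. The pads swing forward as they close: fully open they stand 13 mm farther back than shut.
Start: joints at [-1.464, 0.326, -0.193, 1.052, 0, 1.437], TCP at [131.175, -534.146, 200.881] pointing down, gripper open.
Joint ranges: [-2.65, 2.65], [-0.97, 1.79], [-1.3, 1.35], [-1.93, 2.1], [-1.47, 1.37], [-3.14, 3.14]. Speed limits (rad/s): [2.57, 2.57, 3.14, 3.14, 3.14, 3.14].

### API

Orientations are given as [roll, pitch, yaw] about the fixed x, y, z axes, in that order (R = Rz(yaw) Ry(pitch) Rx(roll)).
In Python, from bench import bot, solve_ik, imaging gives the robot as it stands. Calls block until the motion is done:
- bot.move_ptp(position, orientation): joint-space move of the TCP to a pose.
- bot.movel(position, rot=None, max_speed=150, threshold=None): straight line of the TCP; rot=None keeps the orientation; max_speed is the mean speed in mm/s. With threshold (N) it stops when the force on the tool has changed by that much, and returns True; else False.
- bot.move_j(angles): joint-space move.
- bot.grip(opening, effort=None): opening from 0.0 (shut) to 1.0 (fully open); effort is the grip in N (None keeps the last); returns when the fingers have stopped.
- bot.dwell(seconds).
- solve_ik(position, orientation): joint angles nearest the present ones, or None.
- bot.get_state(): the state.
- imaging.capture(name): name is "side" or "top"; returns the picture (384x512x3 uint8, blue, green, red); there is no depth.
- imaging.camera_model(name): a dict with "K" (3x3 intrinsics, pixels), "k1" (the pictures are not rectified: a ray, as slopes to the right and down, at radius r is drawn at 1 + k1 r^2 times it, then the intrinsics apply), "position" and "rotation" of the camera in the world. Camera axes: x right, y up, looking along -z (the intrinsics and any distortion apply to the point x, -y, -z); pixel columns grow to the right and rows downward; lengths in mm; the calibration is good to about 2 mm. A picture is of the moment at which its call begins. camera_model takes no time and is no camera call.
A pose or a line that the arm cannot do raises bot.IKError and nothing moves.
- bot.sign_off(): hands the job in; it is judged then, once.
The state is a dict: "t": time; "qpos": joint angles; "joint_velocities": joint speeds; "effort": joint torques, N m; "tcp_pos": TCP position; "orientation": TCP orientation; "contact_force": force on the tool from outside, world axes, zero at the start; "wrist_torque": the same for the moment, N m; "opening": opening from 0.0 (shut) to 1.0 (fully open); "gripper_force": force on a finger pad.
Only numpy, scipy, OpenCV 4.12 (cv2) and the standard library are available. Lean on these libraries where they do the work, as an engineer would, in place of code of your own. Each camera call takes 0.05 s, during which the arm holds its last target. There are 200 camera calls.

## Working session

There is one attempt and no reset: what is moved stays moved. The work goes in short steps, each a Python script; the robot and the scene stay as the last script left them, time stands still between calls to the robot, and variables do not carry over. Pictures are saved under pics/ and viewed, at most 10 in all, crops included, and the job is handed in when it is done.

```bash
ls; mkdir -p pics; python3 - <<'E'
from bench import bot, imaging
import cv2
for n in("side","top"):
    im=imaging.capture(n); cv2.imwrite(f"pics/{n}0.png",cv2.resize(im,(800,600),interpolation=cv2.INTER_CUBIC))
    cv2.imwrite(f"raw_{n}.png",im)
    print(n,imaging.camera_model(n))
print(bot.get_state())
E
```

```text
pics
side {'K': array([[387.6799841 ,   0.        , 263.17514051],
       [  0.        , 387.6799841 , 192.60216056],
       [  0.        ,   0.        ,   1.        ]]), 'k1': -0.04411478400254809, 'position': array([169.84566575, 427.89097488, 863.391692  ]), 'rotation': array([ 0.78758763, -0.02206748, -2.36504351])}
top {'K': array([[355.02945866,   0.        , 259.97579074],
       [  0.        , 355.02945866, 188.85247051],
       [  0.        ,   0.        ,   1.        ]]), 'k1': -0.07398693730354736, 'position': array([ 550.48918889,  -57.78293663, 1053.86280389]), 'rotation': array([ 0.03756462,  0.02284815, -1.58382209])}
{'t': 0.1, 'qpos': array([-1.46419450e+00,  3.26885812e-01, -1.93469453e-01,  1.05197779e+00,
       -2.09540573e-06,  1.43657000e+00]), 'joint_velocities': array([-0.00117812, -0.00210287,  0.00211656, -0.00038548, -0.00014695,
        0.00036028]), 'effort': array([ 1.14968432e-03, -4.44239545e+01,  2.63038498e+01,  7.93134619e-03,
       -1.77182887e-04, -4.88251061e-06]), 'tcp_pos': array([ 131.11603415, -533.5753835 ,  200.17689658]), 'orientation': array([-3.14006947e+00, -2.03573882e-04,  2.40828004e-01]), 'contact_force': array([ 0.48164783, -0.22153027,  0.33095635]), 'wrist_torque': array([-0.03889819,  0.01862617, -0.02425026]), 'gripper_force': 0.0, 'opening': 0.9983568796610297}
```

View pics/side0.png

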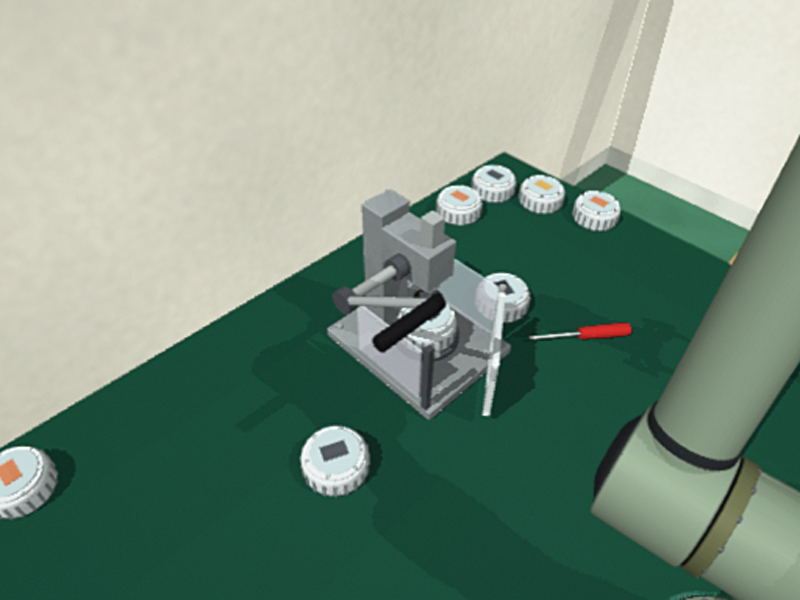

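View pics/top0.png

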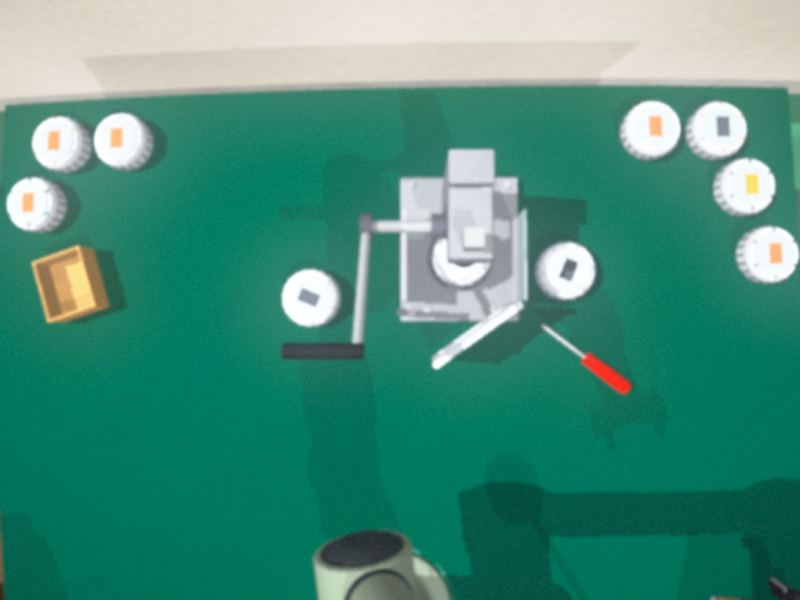

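The press faces the robot. In the side view the grip runs from about (380,343) to (438,300), with the door edge near (490,400). In the top view the grip runs from (283,351) to (363,351), and the door is open with its edge at (436,363). I'll enlarge both views.

```bash
python3 - <<'E'
import cv2
a=cv2.imread("raw_side.png")[115:275,205:345]; cv2.imwrite("pics/side1.png",cv2.resize(a,None,fx=3.75,fy=3.75,interpolation=cv2.INTER_CUBIC))
a=cv2.imread("raw_top.png")[90:240,175:375]; cv2.imwrite("pics/top1.png",cv2.resize(a,None,fx=4,fy=4,interpolation=cv2.INTER_CUBIC))
E
```

```text
(no output)
```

View pics/side1.png

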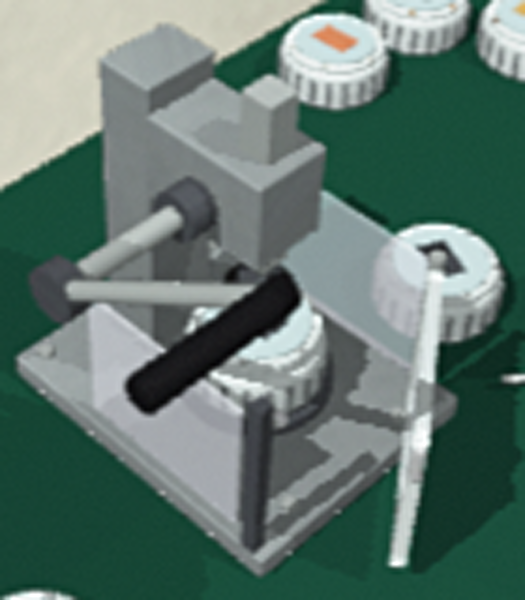

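View pics/top1.png

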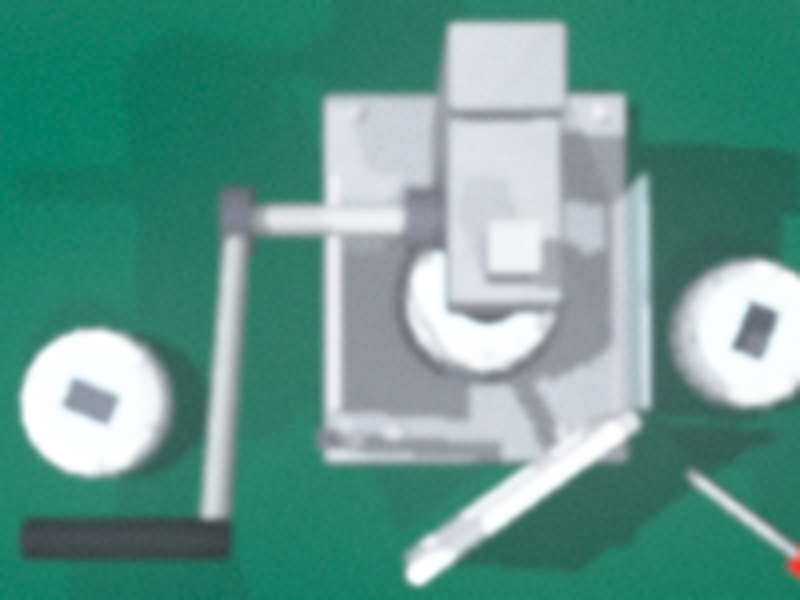

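Side crop: grip ends (145,393) and (283,293), head front top corners (262,190) and (325,148), door edge bottom (400,565). Top crop: grip ends (22,539) and (230,539), door hinge (637,418), door edge (415,570), catch post about (330,438). Next I'll fit the press pose and triangulate the other points.

```bash
cat > geo.py <<'E'
import numpy as np, cv2
from scipy.optimize import least_squares
from scipy.spatial.transform import Rotation as R
from bench import imaging
CM={n:imaging.camera_model(n) for n in("side","top")}
def proj(n,p):
    c=CM[n]; q=R.from_euler('xyz',c["rotation"]).inv().apply(np.atleast_2d(p)-c["position"])
    s=np.c_[q[:,0]/-q[:,2],-q[:,1]/-q[:,2]]; s=s*(1+c["k1"]*(s**2).sum(1,keepdims=True))
    return s@c["K"][:2,:2].T+c["K"][:2,2]
def S(u,v): return np.array([205+u/3.75,115+v/3.75])
def T(u,v): return np.array([175+u/4,90+v/4])
def tri(ps,pt):
    f=lambda p: np.r_[proj("side",p)[0]-ps,proj("top",p)[0]-pt]
    r=least_squares(f,[600,-50,150]); return r.x, np.abs(r.fun).max()
E
cat > fit.py <<'E'
from geo import *
corr=[("side",(-25,32.5,260),S(262,190)),("side",(-25,-32.5,260),S(325,148)),("side",(-25,32.5,185),S(262,262)),
("side",(80,32.5,282),S(150,92)),("side",(130,32.5,282),S(103,62)),("side",(80,-32.5,282),S(214,52)),
("side",(-115,110,22),S(262,565)),("side",(155,110,22),S(18,365)),("side",(-115,-110,22),S(455,405)),
("top",(155,110,22),T(325,95)),("top",(155,-110,22),T(625,95)),("top",(-115,110,22),T(325,462)),
("top",(130,32.5,282),T(447,22)),("top",(130,-32.5,282),T(565,22)),("top",(80,-32.5,282),T(563,108)),("top",(80,32.5,282),T(447,108)),
("top",(-25,32.5,260),T(448,303)),("top",(-25,-32.5,260),T(560,300))]
def W(x,l): return R.from_euler('z',x[2]).apply(l)+[x[0],x[1],0]
f=lambda x: np.concatenate([proj(n,W(x,np.array(l,float)))[0]-p for n,l,p in corr])
r=least_squares(f,[650,-50,0],loss='soft_l1',x_scale=[100,100,.1]); x=r.x
print("press",x); print(np.round(f(x).reshape(-1,2),1).tolist())
L=lambda p: R.from_euler('z',-x[2]).apply(np.array(p)-[x[0],x[1],0])
for n,s,t in [("grip+",S(145,393),T(22,539)),("grip-",S(283,293),T(230,539)),("levpivot",S(55,288),T(237,212)),
 ("post",S(258,400),T(330,438)),("dooredge_top?",S(425,425),T(415,565)),("doorhinge_top",S(437,270),T(637,418))]:
    p,e=tri(s,t); print(n,p.round(1),"press frame",L(p).round(1),"err",round(e,2))
print("door edge bottom z30 from side:")
g=least_squares(lambda q: proj("side",[q[0],q[1],30])[0]-S(400,565),[500,-50]).x; print(g, L([*g,30]))
for nm,t,z in(("edge",T(415,572),160),("hinge",T(637,418),160),("post",T(330,438),172)):
    g=least_squares(lambda q: proj("top",[q[0],q[1],z])[0]-t,[500,-50]).x; print(nm,g, L([*g,z]))
for nm,t in(("studL",T(97,402)),("studR",T(745,332))):
    g=least_squares(lambda q: proj("top",[q[0],q[1],45])[0]-t,[500,-50]).x; print(nm,g)
E
python3 fit.py
```

```text
press [ 6.54846031e+02 -1.32351904e+02 -1.49987896e-02]
[[-0.0, -0.4], [1.5, -1.0], [-1.3, 3.0], [-0.2, -1.3], [-1.1, -2.0], [1.4, -1.1], [0.1, -0.9], [-0.7, -3.1], [1.7, -2.4], [-0.7, -0.2], [-0.8, -0.2], [-0.9, -0.0], [-0.2, -0.1], [-0.3, -0.1], [0.5, 0.7], [-0.1, 0.7], [-0.8, 0.5], [0.2, 1.3]]
grip+ [506.5 119.4 340.4] press frame [-152.2  249.5  340.4] err 0.36
grip- [507.7  16.5 334.6] press frame [-149.4  146.6  334.6] err 1.16
levpivot [693.7  21.7 209.8] press frame [ 36.6 154.6 209.8] err 0.18
post [559.6 -29.8 169.9] press frame [-96.8 101.1 169.9] err 1.0
dooredge_top? [475.8 -84.9 171.4] press frame [-179.7   44.7  171.4] err 1.11
doorhinge_top [ 568.9 -226.4  145. ] press frame [-84.5 -95.3 145. ] err 0.56
door edge bottom z30 from side:
[469.36622775 -81.49773524] [-186.2216625    48.06658055   30.        ]
edge [472.87482021 -83.46033224] [-182.68402922   46.15682697  160.        ]
hinge [ 567.54898376 -224.43057203] [-85.90621091 -93.37761191 160.        ]
post [557.51954157 -31.56815794] [-98.82711929  99.31268522 172.        ]
studL [586.40757642 138.62046815]
studR [ 629.88718194 -324.32668198]
```

The pose fit agrees with the given sizes: post top z is 170 against 172, door length about 168 against 165, grip radius about 224 against 220, and grip length 103 against 105. The door stands at about 0.61 rad. Now I'll push it shut.

```bash
cat > h.py <<'E'
import numpy as np
from bench import bot, solve_ik, imaging
X0=np.array([654.8,-132.4]); YAW=-0.015
def W(x,y,z):
    c,s=np.cos(YAW),np.sin(YAW); return [X0[0]+c*x-s*y, X0[1]+s*x+c*y, z]
E
python3 - <<'E'
from h import *
for yw in(YAW,YAW+np.pi/2,YAW-np.pi/2,YAW+np.pi):
    print(yw,solve_ik(W(-240,40,110),[np.pi,0,yw]),solve_ik(W(-100,40,110),[np.pi,0,yw]),solve_ik(W(-148,198,316),[np.pi,0,yw]))
bot.grip(0.0,40)
o=[np.pi,0,YAW]
bot.move_ptp(W(-250,40,210),o)
bot.movel(W(-245,40,110))
F0=bot.get_state()["contact_force"]; print(F0, bot.get_state()["t"])
hit=bot.movel(W(-130,40,110),max_speed=60,threshold=8); s=bot.get_state(); print(hit,s["tcp_pos"],s["contact_force"]-F0)
xl=np.array(s["tcp_pos"])[0]-X0[0]
for x in np.arange(xl+3,-82,3):
    bot.movel(W(x,40,110),max_speed=40); s=bot.get_state(); f=(s["contact_force"]-F0); print(round(x,1),s["tcp_pos"][:1].round(1),f.round(1))
    if abs(f[0])>20: break
print(s["t"])
E
```

```text
-0.015 [-0.38472895  0.1904462  -0.63581547  0.74453465  0.          2.7718637 ] [-0.29338235  0.42517618 -0.29184513  0.85377501  0.          2.86321031] [-0.01139081  0.20869714 -0.05809591  1.30400328  0.         -3.13798346]
1.5557963267948967 [-0.38472895  0.1904462  -0.63581547  0.74453465  0.          1.20106737] [-0.29338235  0.42517618 -0.29184513  0.85377501  0.          1.29241398] [-0.01139081  0.20869714 -0.05809591  1.30400328  0.          1.57440552]
-1.5857963267948965 [-0.38472895  0.1904462  -0.63581547  0.74453465  0.         -1.94052528] [-0.29338235  0.42517618 -0.29184513  0.85377501  0.         -1.84917867] [-0.01139081  0.20869714 -0.05809591  1.30400328  0.         -1.56718714]
3.126592653589793 [-0.38472895  0.1904462  -0.63581547  0.74453465  0.         -0.36972895] [-0.29338235  0.42517618 -0.29184513  0.85377501  0.         -0.27838235] [-0.01139081  0.20869714 -0.05809591  1.30400328  0.          0.00360919]
[0.04227157 0.06896707 0.12310114] 3.575
False [525.29609447 -90.4710128  110.09045129] [-0.56794746 -0.49534344 -0.00469838]
-126.5 [529.2] [ 0.4  0.4 -0. ]
-123.5 [532.2] [-0.1  0.1  1.3]
-120.5 [535.2] [-0.7  0.4 -0.4]
-117.5 [538.1] [ 0.9  0.4 -0.8]
-114.5 [538.8] [-5.5 -1.1  3.5]
-111.5 [539.5] [-11.2   0.5   5.8]
-108.5 [541.3] [-12.9   0.9   8.3]
-105.5 [548.8] [ 0.2 -0.8  0.2]
-102.5 [551.9] [-5.5  1.   1.1]
-99.5 [551.8] [-14.2  -0.    8.1]
-96.5 [551.7] [-21.   -0.7  13.8]
8.3917
```

The catch gave way between x=541 and 549, and the door stopped hard at 552, which is where the shut position should be. Next I'll back away and stand open above the grip, then check.

```bash
python3 - <<'E'
from h import *; import cv2
bot.movel(W(-250,40,110)); bot.movel(W(-250,40,300))
o=[np.pi,0,YAW+np.pi/2]
bot.move_ptp(W(-250,150,400),o); bot.grip(1.0)
bot.movel(W(-148,198,375))
im=imaging.capture("side"); imt=imaging.capture("top")
a=cv2.resize(im[90:275,190:345],None,fx=3,fy=3,interpolation=cv2.INTER_CUBIC)
b=cv2.resize(imt[75:260,175:345],None,fx=3,fy=3,interpolation=cv2.INTER_CUBIC)
h=min(len(a),len(b)); out=cv2.hconcat([a[:h],b[:h]])[:, :]; out=cv2.resize(out,(800,int(h*800/out.shape[1]))); cv2.imwrite("pics/pre.png",out)
print(out.shape,bot.get_state()["tcp_pos"],bot.get_state()["t"])
E
```

```text
(455, 800, 3) [509.29618204  67.53304508 375.59000155] 13.975
```

View pics/pre.png

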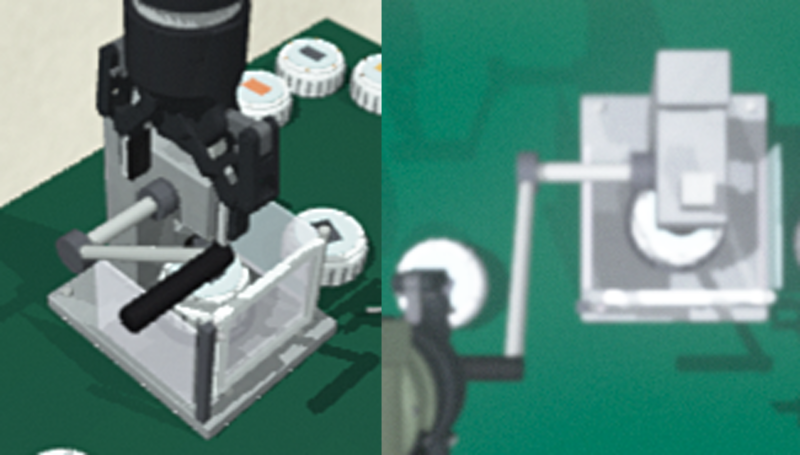

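The door is shut and flush along the base front, with the catch post at about (205,370). The open fingers straddle the bar, whose middle is near (178,288) in the side half. I'll go down and grasp, checking forces.

```bash
python3 - <<'E'
from h import *
F0=bot.get_state()["contact_force"]; np.save("F0.npy",F0)
print(bot.movel(W(-148,198,317),max_speed=60,threshold=6), bot.get_state()["tcp_pos"])
bot.grip(0.15,50)
s=bot.get_state(); print(s["opening"],s["gripper_force"],(s["contact_force"]-F0).round(1),s["tcp_pos"].round(1),s["wrist_torque"].round(2),s["t"])
E
```

```text
False [510.0755327   67.80007541 317.4304551 ]
0.14936809646222696 7.033854648470879 [-5.3 -0.1  3.8] [508.2  67.8 317.3] [-0.06  1.19 -0.05] 15.775
```

```bash
python3 - <<'E'
from h import *; import cv2
F0=np.load("F0.npy")
bot.grip(0.0)
s=bot.get_state(); print(s["opening"],s["gripper_force"],(s["contact_force"]-F0).round(1),s["tcp_pos"].round(1),s["wrist_torque"].round(2),s["t"])
im=imaging.capture("side")
cv2.imwrite("pics/grip.png",cv2.resize(im[100:240,190:330],None,fx=4,fy=4,interpolation=cv2.INTER_CUBIC))
E
```

```text
0.0017825790028398695 4.380761180073023 [-5.7 -1.5  8.9] [508.6  67.9 318.2] [-0.02  1.21 -0.01] 16.0583
```

View pics/grip.png

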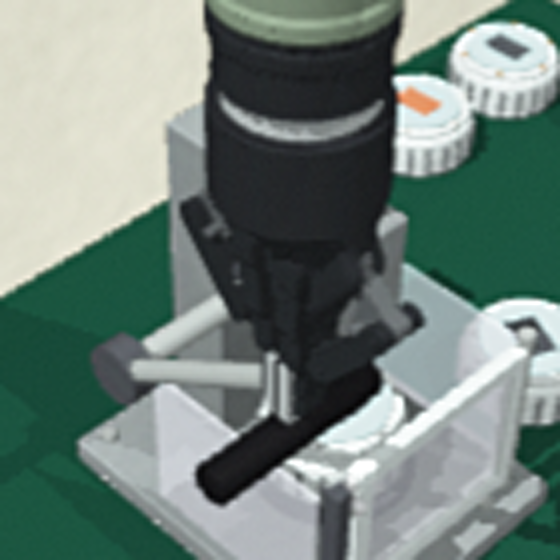

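The fingers closed fully with the bar under their tips, and the force of about 4 N along the lever's tangent matches its spring. So I grasped too high. I'll lift slowly, touch the bar from above to get its height, then regrasp deeper.

```bash
python3 - <<'E'
from h import *
F0=np.load("F0.npy")
def st(n): s=bot.get_state(); print(n,round(s["opening"],3),round(s["gripper_force"],1),(s["contact_force"]-F0).round(1),s["tcp_pos"].round(1),round(s["t"],2)); return s
p=bot.get_state()["tcp_pos"]
for dz in range(4,64,6):
    bot.movel([p[0],p[1],p[2]+dz],max_speed=25); s=st(dz)
    if s["tcp_pos"][2]>372: break
F0=bot.get_state()["contact_force"];np.save("F0.npy",F0)
for x in(-140,-150,-160):
    bot.movel(W(x,198,372),max_speed=60)
    h=bot.movel(W(x,198,318),max_speed=25,threshold=2.5); st((x,h))
    bot.movel(W(x,198,372),max_speed=50)
E
```

```text
4 0.003 0.0 [-0.2 -1.  -0.3] [508.7  67.9 322.1] 16.48
10 -0.001 0.0 [ 0.3 -1.8  0.8] [508.8  67.9 328.4] 16.87
16 0.0 0.0 [-0.2 -1.7  0.8] [508.8  67.9 334.4] 17.26
22 -0.001 0.0 [ 0.2 -1.3 -0.2] [508.8  67.9 340.4] 17.65
28 0.001 0.0 [ 0.9 -0.6 -0.4] [508.8  67.9 346.4] 18.04
34 -0.003 0.0 [ 0.4 -1.   0.4] [508.8  67.9 352.4] 18.43
40 -0.002 0.0 [ 0.7 -0.6  0.9] [508.8  67.9 358.4] 18.82
46 0.005 0.0 [ 0.2 -0.6 -0.3] [508.8  67.9 364.4] 19.22
52 -0.001 0.0 [ 0.2 -0.9 -0.5] [508.8  67.9 370.4] 19.61
58 0.003 0.0 [ 0.5 -1.8  0.8] [508.8  67.9 376.4] 20.0
(-140, True) 0.0 2.0 [-0.1  0.5  3.8] [517.7  67.7 319.1] 22.27
(-150, True) 0.003 2.4 [-0.3  0.2  4.6] [507.7  67.8 319.8] 25.72
(-160, True) 0.001 2.0 [-0.9  1.1  4.3] [497.8  68.  319. ] 29.22
```

The bar's top is at z≈320, so its centre is at about 308, and contact is symmetric about x≈-150. I'll regrasp with the TCP at 290.

```bash
python3 - <<'E'
from h import *
F0=np.load("F0.npy")
def st(n): s=bot.get_state(); print(n,round(s["opening"],3),round(s["gripper_force"],1),(s["contact_force"]-F0).round(1),s["tcp_pos"].round(1),round(s["t"],2)); return s
bot.grip(1.0)
h=bot.movel(W(-150,198,290),max_speed=80,threshold=8); st(h)
if not h:
    bot.grip(0.0,50); st("grip")
E
```

```text
False 1.002 0.0 [-0.5  0.9 -0.1] [508.1  67.8 290.6] 32.41
grip 0.236 48.8 [-1.1  0.2  1.8] [507.8  67.8 290.2] 33.02
```

The grasp is solid. Now the pull along the lever's arc, feeling for the seat.

```bash
cat >> h.py <<'E'
HX,HZ=31.6,165.8
def arc(phi,v):
    a=.6-phi; bot.movel(W(HX-220*np.cos(a),198,HZ+220*np.sin(a)),max_speed=v)
def force(phi,F0):
    s=bot.get_state(); f=s["contact_force"]-F0; a=.6-phi
    ft=f[0]*np.sin(a)+f[2]*np.cos(a); fr=-f[0]*np.cos(a)+f[2]*np.sin(a)
    print(round(phi,3),"tan",round(ft,1),"rad",round(fr,1),"y",round(f[1],1),"op",round(s["opening"],3),s["tcp_pos"].round(1),round(s["t"],2)); return ft
E
python3 - <<'E'
from h import *
F0=np.load("F0.npy"); phi=0
while phi<.95:
    d=.08 if phi<.3 else .04 if phi<.42 else .02
    phi+=d; arc(phi,60); ft=force(phi,F0)
    if ft>15.8: break
bot.dwell(.1); force(phi,F0)
open("phi","w").write(str(phi))
E
```

```text
0.08 tan 4.9 rad 4.2 y 0.1 op 0.234 [499.5  67.9 276.3] 33.46
0.16 tan 4.3 rad 1.1 y 0.5 op 0.241 [491.5  68.  260.5] 33.9
0.24 tan 4.8 rad -1.3 y -0.4 op 0.238 [484.6  68.1 244. ] 34.34
0.32 tan 7.0 rad 0.3 y -0.1 op 0.242 [479.1  68.1 227.5] 34.78
0.36 tan 4.6 rad -3.7 y -0.4 op 0.24 [476.7  68.2 218.6] 35.08
0.4 tan 4.3 rad -3.3 y -0.7 op 0.238 [474.6  68.2 210. ] 35.38
0.44 tan 5.4 rad -2.5 y -0.8 op 0.241 [473.   68.2 201.4] 35.68
0.46 tan 3.6 rad -4.0 y -1.2 op 0.237 [472.2  68.2 196.9] 35.93
0.48 tan 6.7 rad -2.1 y -0.3 op 0.24 [471.6  68.2 192.9] 36.18
0.5 tan 8.1 rad -2.2 y -0.8 op 0.24 [471.1  68.2 188.7] 36.43
0.52 tan 10.4 rad 1.0 y -0.6 op 0.237 [470.7  68.2 184.6] 36.68
0.54 tan 10.3 rad -1.0 y -1.0 op 0.24 [470.2  68.2 180. ] 36.93
0.56 tan 11.3 rad 1.0 y -1.0 op 0.241 [469.9  68.2 175.8] 37.18
0.58 tan 10.2 rad -0.3 y -0.8 op 0.241 [469.6  68.2 171.3] 37.43
0.6 tan 9.0 rad -0.7 y -0.6 op 0.238 [469.4  68.2 166.7] 37.68
0.62 tan 11.3 rad -0.1 y -1.0 op 0.239 [469.3  68.2 162.4] 37.93
0.64 tan 10.4 rad 1.1 y -1.4 op 0.243 [469.3  68.2 157.8] 38.18
0.66 tan 8.7 rad -1.2 y -0.6 op 0.24 [469.3  68.2 153.2] 38.43
0.68 tan 12.2 rad 0.7 y -1.6 op 0.238 [469.5  68.3 149.1] 38.68
0.7 tan 13.6 rad 0.0 y -0.9 op 0.241 [469.6  68.2 144.8] 38.93
0.72 tan 18.3 rad 2.7 y -1.0 op 0.237 [470.   68.2 140.8] 39.18
0.72 tan 18.0 rad 3.0 y -0.4 op 0.24 [470.   68.2 141. ] 39.28
```

The cover went in over 0.52–0.68 rad and now sits firmly pressed at 18 N. I'll hold, then ease the lever up.

```bash
python3 - <<'E'
from h import *
F0=np.load("F0.npy"); phi=float(open("phi").read())
bot.dwell(.6); force(phi,F0); bot.dwell(.7); force(phi,F0)
while phi>0:
    phi=max(phi-.06,0); arc(phi,45); force(phi,F0)
for k in range(1,4):
    arc(-.01*k,20); 
    if force(-.01*k,F0)<-5: break
E
```

```text
0.72 tan 18.2 rad 1.9 y -0.8 op 0.238 [470.   68.2 141. ] 39.88
0.72 tan 18.3 rad 2.6 y -0.7 op 0.24 [470.   68.2 141. ] 40.58
0.66 tan 3.9 rad -3.0 y -0.7 op 0.243 [469.2  68.2 152.7] 41.02
0.6 tan 2.8 rad -2.4 y -1.1 op 0.24 [469.3  68.3 165.4] 41.47
0.54 tan 1.4 rad -4.2 y -2.1 op 0.237 [470.3  68.3 178.8] 41.91
0.48 tan 0.9 rad -7.4 y -1.5 op 0.242 [472.1  68.3 192. ] 42.35
0.42 tan 1.3 rad -9.7 y -1.4 op 0.24 [474.9  68.2 205.1] 42.79
0.36 tan 0.4 rad -11.8 y -0.9 op 0.241 [478.4  68.2 218. ] 43.23
0.3 tan -0.1 rad -15.7 y -0.1 op 0.239 [482.9  68.2 230.7] 43.67
0.24 tan -1.5 rad -20.0 y -1.1 op 0.24 [488.2  68.1 242.9] 44.12
0.18 tan 1.6 rad -24.0 y -0.7 op 0.237 [494.7  68.1 255.3] 44.56
0.12 tan -1.5 rad -30.6 y -0.1 op 0.24 [501.3  68.  266.4] 45.0
0.06 tan -2.9 rad -38.4 y -0.5 op 0.243 [508.   67.9 276.4] 45.44
0.0 tan -32.8 rad -53.4 y -0.8 op 0.242 [507.2  67.9 278.6] 45.88
0 tan -34.1 rad -53.7 y -1.3 op 0.241 [507.3  67.9 278.7] 46.13
-0.01 tan -38.6 rad -56.6 y -0.7 op 0.246 [507.1  67.9 278.9] 46.39
```

The lever is back at its stop. The bar slid a little in the pads, so I'll relieve the strain before opening.

```bash
python3 - <<'E'
from h import *
F0=np.load("F0.npy")
for x,z in((-150,285),(-150,281),(-150,278)):
    bot.movel(W(x,198,z),max_speed=20); ft=force(0,F0)
    if ft>-8: break
E
```

```text
0 tan -18.4 rad -32.1 y 0.0 op 0.244 [507.4  67.9 278.1] 46.89
0 tan -5.5 rad -14.5 y 0.2 op 0.241 [507.4  67.9 277.7] 47.24
```

```bash
python3 - <<'E'
from h import *; import cv2
F0=np.load("F0.npy")
bot.grip(1.0); force(0,F0)
p=bot.get_state()["tcp_pos"]
bot.movel([508,67.9,p[2]],max_speed=30)
print(bot.movel([508,67.9,400],max_speed=70,threshold=10)); force(0,F0)
bot.movel(W(-330,198,400)); force(0,F0)
im=imaging.capture("side"); imt=imaging.capture("top")
a=cv2.resize(im[90:275,190:345],None,fx=3,fy=3,interpolation=cv2.INTER_CUBIC)
b=cv2.resize(imt[75:260,175:345],None,fx=3,fy=3,interpolation=cv2.INTER_CUBIC)
out=cv2.hconcat([a,b]); cv2.imwrite("pics/end.png",cv2.resize(out,(800,455)))
E
```

```text
0 tan -1.0 rad 0.4 y 1.1 op 1.0 [507.8  67.9 281.2] 47.89
False
0 tan -0.4 rad 0.8 y 0.7 op 0.997 [507.8  67.9 399.6] 49.99
0 tan -0.7 rad -0.7 y 0.2 op 1.003 [328.4  70.5 399.9] 51.34
```

View pics/end.png

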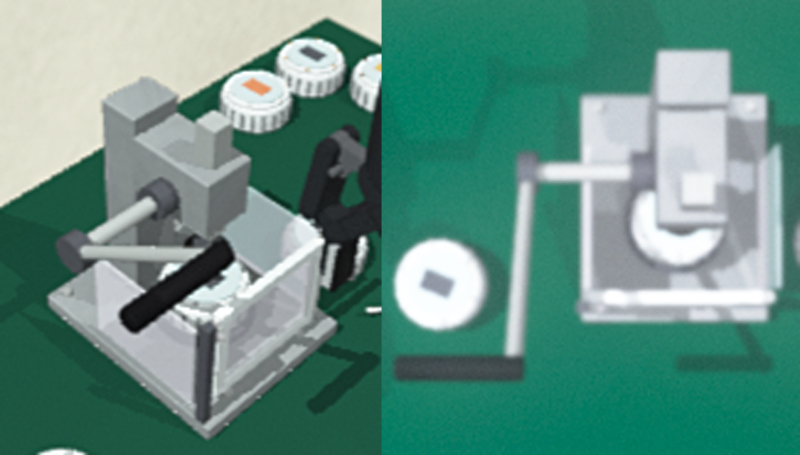

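The lever is up, with its grip at (178,288) as it was before the pull. The door is shut, the stud at (438,283) has not moved, and the robot is clear. I'll hand in.

```bash
python3 -c "
from bench import bot
bot.dwell(.2); print(bot.sign_off())"
```

```text
the job is handed in; nothing more can be done
None
```

The job is handed in, with no verdict returned: the guard is shut on its catch, the cover was pressed home and held at about 18 N for 1.3 s, and the lever was eased back to rest, with no movement seen in the stud by the lever; the other stud and the screwdriver weren't re-checked.

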